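Two turns of the coffee mill

TASK

Clear the burrs of the empty coffee mill (the slim round one, not the wide salad spinner) by turning its hand crank two full turns clockwise as seen from above, so that the knob ends back where it began, then let go. Leave the salad spinner's crank as it is.

Things in the scene. Friction and masses are not known exactly. Their poses are not given: they have to be found in the camera images.
- mill: The coffee mill: a slim upright round mill of steel with a wooden collar and a dark steel dome, 112 mm across its foot, 96 mm across the collar, 158 mm high to the underside of its crank, fixed to the counter. Origin on the crank's vertical axis, at the counter. It may stand left or right and in any yaw.
- mill_knob (a point): Centre of the top face of the mill's upright wooden crank knob, 210 mm above the counter, 65 mm from the crank's axis. The knob is a cylinder 26 mm in diameter and 44 mm high that spins freely on its pin, so it can be held from above without turning the hand while it is led around the circle. Below it, 166 mm above the counter, it stands on the flat steel crank arm, 16 mm wide, whose top lies 164 mm above the counter; nothing of the mill is higher than 165 mm except the knob.
- mill_crank (a joint): Turn of the mill's crank in rad about its vertical axis, 0 at the start, growing clockwise as seen from above; it counts on over full turns (6.28 each), and stops only at -6.4 and 25.2. About 1 to 2 N at the knob turns it; it stays where it is left. A loosely held knob creeps out between the fingers over a turn: hold it firmly (some 30 N is fine) and follow the circle closely.
- spinner_knob (a point): Centre of the top of the salad spinner's plastic crank knob (26 mm in diameter, 192 mm above the counter, 65 mm from that crank's axis). The spinner, a wide low white bowl with a grey lid, 238 mm across and 136 mm high, fixed to the counter, is a bystander that stands on the other side from the mill.

How it is judged:
By the outcome, as a careful person would: the job done as asked, in the order asked, and still so for the second after the job is handed in, with the robot touching nothing.
It also fails if it takes over 64 s, if anything falls off the work surface, if the arm or the gripper's body presses on something with over 40 N, if the wrist force passes 120 N, or if a joint passes its speed limit or range.

ROBOT

A 6-joint arm with a two-finger parallel gripper is mounted at the origin on the work surface. World frame = base frame: x ahead of the robot, y to its left, z up, the work surface at z = 0. Lengths are in m, angles in rad, forces in N, time in s.
With the tool pointing down it reaches from about 0.25 to 0.85 m from the base axis. Payload 12.5 kg.
Tool frame: the origin (TCP) lies midway between the tips of the shut fingers; the grasp point (between the pads) lies 19 mm behind it; z points along the fingers, x is the direction in which the jaws open and shut, and the axes are right-handed (so a half turn about z gives the same grasp; the last joint's range is limited). The gripper opens to 93 mm and grips with 3 to 60 N. Pads are 15 mm wide; open, the fingers measure 128 mm over their backs; the gripper's body (75 mm by 188 mm) begins 65 mm behind the grasp point.
Start: joints at [1.022, 0.351, 1.652, -0, 1.139, -0.085], TCP at [0.246, 0.492, 0.219] pointing down, gripper open.
Joint ranges: [-2.75, 2.75], [-0.79, 2.1], [0.01, 2.65], [-1.57, 4.71], [0.07, 3.14], [-2.87, 2.87]. Speed limits (rad/s): [2.22, 2.22, 2.79, 3.14, 3.14, 3.14].

INTERFACE

Orientations are given as a unit quaternion [w, x, y, z].
In Python, from rig import goto, servo_line, set_joints, move_gripper, sleep, inverse_kinematics, get_obs, read_camera, camera_model, IKError, job_done gives the robot as it stands. Calls block until the motion is done:
- goto(position, orientation): joint-space move of the TCP to a pose.
- servo_line(position, rot=None, vel=0.15): straight line of the TCP; rot=None keeps the orientation; vel is the mean speed in m/s.
- set_joints(angles): joint-space move.
- move_gripper(opening): finger opening in m; the grip force is fixed at half the most; returns when the fingers have stopped.
- sleep(seconds).
- inverse_kinematics(position, orientation): joint angles nearest the present ones, or None.
- get_obs(): the state.
- read_camera(name): name is "side" or "top"; returns the picture (384x512x3 uint8, red, green, blue); there is no depth.
- camera_model(name): a dict with "intrinsics" (3x3 intrinsics, pixels), "rvec" (rotation vector, rad) and "tvec" (3), from world to camera coordinates, as OpenCV has them. Camera axes: x right, y down, z forward; pixel columns grow to the right and rows downward; lengths in m; the calibration is good to about 2 mm. A picture is of the moment at which its call begins. camera_model takes no time and is no camera call.
A pose or a line that the arm cannot do raises IKError and nothing moves.
- job_done(): hands the job in, once; it reports no verdict.
The state is a dict: "time": time; "joint_pos": joint angles; "joint_velocities": joint speeds; "effort": joint torques, N m; "tcp_pos": TCP position; "eef_rot": TCP orientation; "force": force on the tool from outside, world axes, zero at the start; "ft_torque": the same for the moment, N m; "width": finger opening in m.
Only numpy, scipy, OpenCV 4.12 (cv2) and the standard library are available. Lean on these libraries where they do the work, as an engineer would, in place of code of your own. Each camera call takes 0.05 s, during which the arm holds its last target. There are 200 camera calls.

## Working session

There is one attempt and no reset: what is moved stays moved. The work goes in short steps, each a Python script; the robot and the scene stay as the last script left them, time stands still between calls to the robot, and variables do not carry over. Pictures are saved under pics/ and viewed, and the job is handed in when it is done.

```bash
mkdir -p pics; python3 - <<'E'
from rig import *
import cv2
for n in("top","side"):
    cv2.imwrite(f"pics/{n}0.png",read_camera(n)[:,:,::-1]); m=camera_model(n); print(n,m)
o=get_obs(); print(o["time"],o["eef_rot"],o["tcp_pos"],o["width"])
E
```

```text
top {'intrinsics': array([[434.22018946,   0.        , 257.76251385],
       [  0.        , 434.22018946, 192.86290199],
       [  0.        ,   0.        ,   1.        ]]), 'rvec': array([ 2.14860684, -2.02463728,  0.25624192]), 'tvec': array([-0.02440194,  0.59684761,  0.71815714])}
side {'intrinsics': array([[451.1110246 ,   0.        , 260.23595922],
       [  0.        , 451.1110246 , 193.77260701],
       [  0.        ,   0.        ,   1.        ]]), 'rvec': array([ 0.50085345, -2.80203235,  1.04154225]), 'tvec': array([0.51753781, 0.21954713, 0.74544382])}
0.1 [ 2.48607804e-04  8.50698205e-01  5.25654154e-01 -4.61392877e-04] [0.24588481 0.49164003 0.21816575] 0.09286247163756495
```

View pics/top0.png

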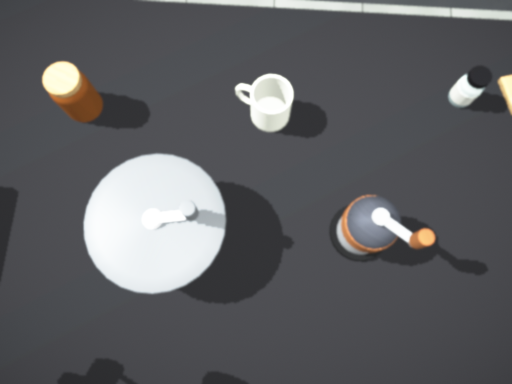

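View pics/side0.png

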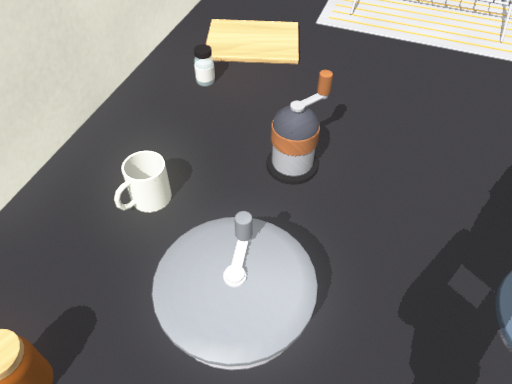

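The top view shows the mill's hub at about (381,216) and its orange knob at (424,238). In the side view the hub is at (297,106) and the knob at (325,83). The spinner is the wide grey lid on the left of the top view.

```bash
cat > h.py <<'E'
import numpy as np, cv2
from rig import *
def ray(n,uv,z):
    m=camera_model(n); R=cv2.Rodrigues(m["rvec"])[0]; c=-R.T@m["tvec"]
    d=R.T@np.linalg.inv(m["intrinsics"])@[*uv,1]
    return c+d*(z-c[2])/d[2]
def orange(im):
    h=cv2.cvtColor(im,cv2.COLOR_RGB2HSV)
    return cv2.inRange(h,(3,120,70),(18,255,255))
def knob(n,im,near,r=28):
    m=orange(im); _,lab,st,ce=cv2.connectedComponentsWithStats(m)
    i=min((i for i in range(1,len(ce)) if st[i,4]>60),key=lambda i:np.hypot(*(ce[i]-near)))
    x,y,w,h,a=st[i]; return ce[i],st[i],ray(n,ce[i],.188)
E
python3 - <<'E'
from h import *
for n,nk,hub in(("top",(424,238),(381,216)),("side",(325,83),(297,106))):
    im=cv2.imread(f"pics/{n}0.png")[:,:,::-1].copy()
    c,s,p=knob(n,im,nk); q=ray(n,hub,.166)
    print(n,c,s,"knob",p,"hub",q,np.linalg.norm((p-q)[:2]))
    u,v=map(int,nk); cr=im[max(v-70,0):v+70,u-90:u+87,::-1]
    cv2.imwrite(f"pics/{n}_crop.png",cv2.resize(cr,None,fx=4,fy=4,interpolation=cv2.INTER_CUBIC)); print(u-90,max(v-70,0))
E
```

```text
top [422.55958549 238.06476684] [410 228  26  21 386] knob [ 0.51279513 -0.24411963  0.188     ] hub [ 0.54792813 -0.18762357  0.166     ] 0.06652918360182995
334 168
side [324.52614379  81.89215686] [318  70  15  25 306] knob [ 0.51181631 -0.24642118  0.188     ] hub [ 0.54642904 -0.18476501  0.166     ] 0.07070730552956357
235 13
```

View pics/top_crop.png

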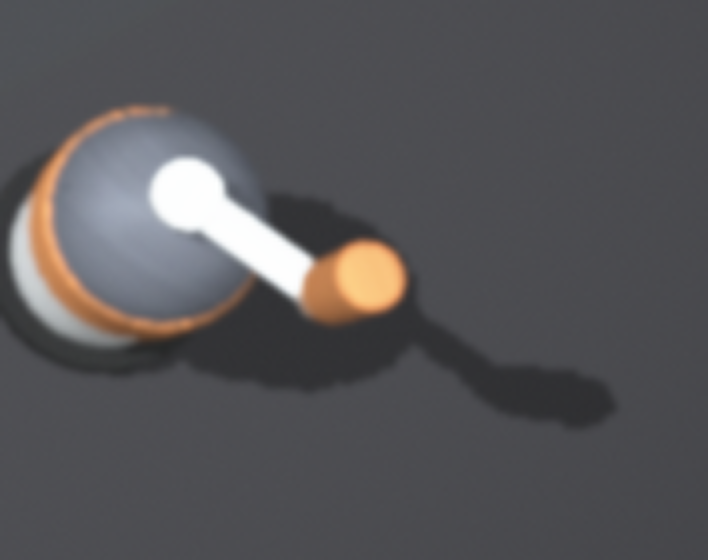

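View pics/side_crop.png

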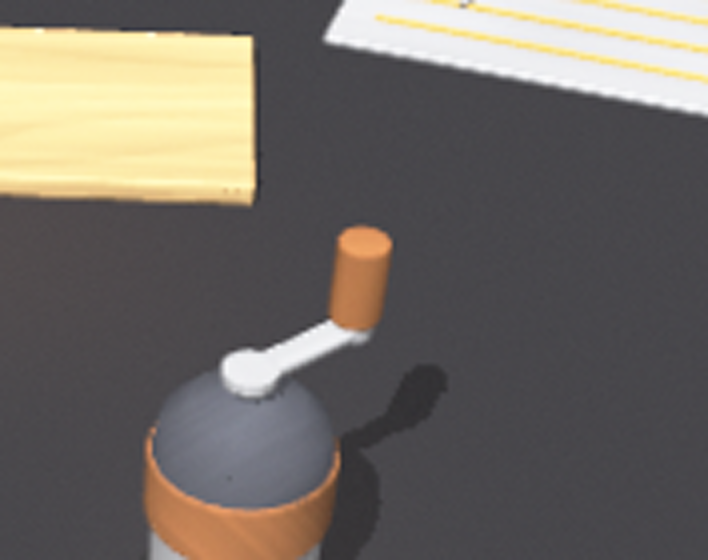

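```bash
python3 - <<'E'
from h import *
from scipy.spatial.transform import Rotation as Ro
K=[];H=[]
for n,k,h in(("top",(426.75,237),(380.75,216.5)),("side",(326,73.5),(297.5,105.5))):
    p=ray(n,k,.210)[:2];q=ray(n,h,.168)[:2];K.append(p);H.append(q);d=p-q
    print(n,p,q,np.hypot(*d),np.degrees(np.arctan2(d[1],d[0])))
k=np.mean(K,0);h=np.mean(H,0);d=k-h;ph=np.arctan2(d[1],d[0])
yaw=ph+np.pi/2
q=(Ro.from_euler('z',yaw)*Ro.from_euler('x',np.pi)).as_quat(); q=[q[3],*q[:3]]
mid=(k+h)/2; c=mid-d/np.hypot(*d)*.0325; k=mid+d/np.hypot(*d)*.0325
np.savez("est.npz",c=c,k=k,ph=ph,q=q); print(c,k,np.degrees(ph),q)
p=get_obs()["tcp_pos"]; servo_line([p[0],p[1],.32],vel=.2)
goto([*k,.30],q); print(get_obs()["time"],get_obs()["joint_pos"],get_obs()["tcp_pos"])
servo_line([*k,.235],vel=.12)
o=get_obs();print(o["time"],o["joint_pos"],o["tcp_pos"],o["force"])
for n in("top","side"):cv2.imwrite(f"pics/{n}1.png",read_camera(n)[:,:,::-1])
a=cv2.imread("pics/side1.png")[0:160,200:420]; cv2.imwrite("pics/s1c.png",cv2.resize(a,None,fx=3,fy=3))
E
```

```text
top [ 0.51103609 -0.24205045] [ 0.54666744 -0.18665896] 0.06586205197029193 -122.751715234855
side [ 0.51050893 -0.24197787] [ 0.54538035 -0.18405014] 0.06761388804457652 -121.04715934886897
[ 0.54556679 -0.18608926] [ 0.51122961 -0.24127946] -121.88825054646352 [np.float64(5.88767342759518e-17), np.float64(0.9615300397950507), np.float64(-0.2746998044624866), np.float64(-1.68205118130694e-17)]
3.5083 [-5.22209551e-01  3.09379742e-01  1.50543933e+00  1.25574548e-04
  1.32673010e+00  3.32168144e-02] [ 0.51149927 -0.24067793  0.30003701]
4.2 [-5.23100128e-01  3.61897652e-01  1.59144235e+00  6.44676044e-06
  1.18729039e+00  3.31809295e-02] [ 0.5115999  -0.24135225  0.23569831] [ 0.05015754 -0.14485652  1.07235696]
```

View pics/s1c.png

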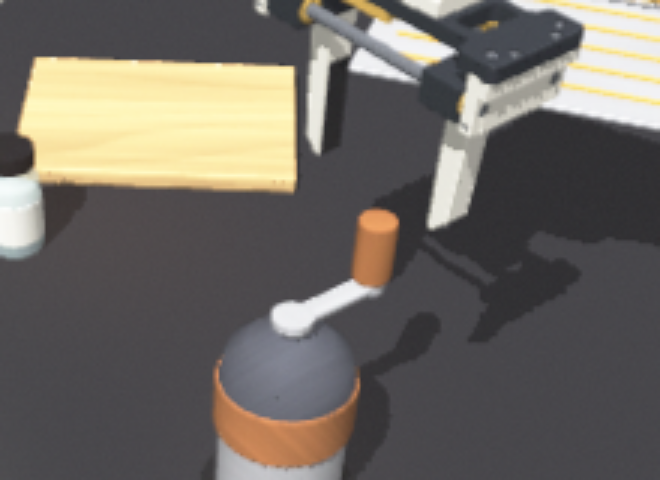

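View pics/top1.png

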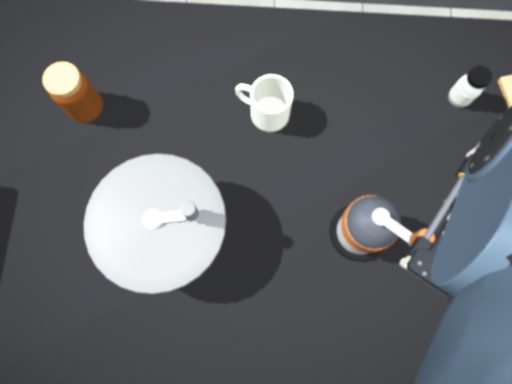

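The fingers straddle the knob. In the side crop the tips are at about (320,150) and (440,225), with the knob top at (377,222) between and just below them. I'll descend and grip.

```bash
python3 - <<'E'
from h import *
e=np.load("est.npz"); k=e["k"]
servo_line([*k,.174],vel=.08)
o=get_obs();print(o["time"],o["tcp_pos"],o["force"])
move_gripper(.0)
o=get_obs();print(o["time"],o["tcp_pos"],o["force"],o["width"])
c=e["c"].copy();ph=float(e["ph"])
# first 40 deg, watching forces
for i in range(1,5):
    a=ph-np.radians(10)*i; u=np.array([np.cos(a),np.sin(a)])
    servo_line([*(c+.065*u),.174],vel=.05)
    o=get_obs();f=o["force"];print(round(o["time"],2),(o["tcp_pos"][:2]-c-.065*u)*1e3,"Fr %.1f Ft %.1f Fz %.1f"%(f[:2]@u,f[:2]@[u[1],-u[0]],f[2]),o["width"])
cv2.imwrite("pics/side2.png",read_camera("side")[:,:,::-1])
a=cv2.imread("pics/side2.png")[0:160,200:420]; cv2.imwrite("pics/s2c.png",cv2.resize(a,None,fx=3,fy=3))
E
```

```text
5.2083 [ 0.51151193 -0.24141954  0.17447074] [-0.03068233  0.72463311 -0.66418683]
6.2667 [ 0.51126506 -0.24131546  0.17401075] [-0.35216316 -1.05807154  0.18988323] 0.025837472775034988
6.64 [-0.15571697  0.67922147] Fr -5.0 Ft 0.8 Fz -0.3 0.025406665206348118
7.02 [0.49875648 0.66017873] Fr -8.3 Ft 0.2 Fz -2.6 0.025401258851591287
7.39 [1.0688837  0.62854331] Fr -11.1 Ft 1.0 Fz -5.3 0.025456816604942797
7.77 [1.53620529 0.39426305] Fr -13.4 Ft -0.2 Fz -7.1 0.025417750691667955
```

View pics/s2c.png

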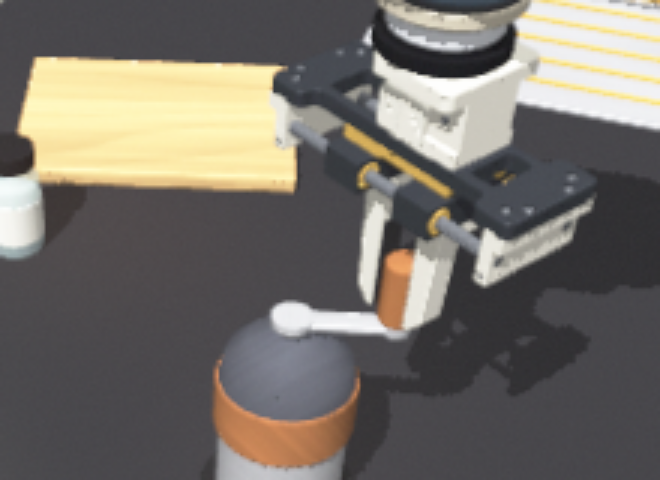

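The knob is held and the crank has turned 40°. The inward radial force shows the centre estimate is off by a millimetre or two, so I'll keep refitting the centre (R = 65 mm) from the actual TCP path.

```bash
cat > turn.py <<'E'
from h import *
import sys
from scipy.optimize import least_squares
e=np.load("est.npz"); c0=e["c"];ph=float(e["ph"]);p0=np.array([.51127,-.24132])
def fit(P,c): return least_squares(lambda x:np.hypot(*(np.array(P[-36:])-x).T)-.065,c).x
def run(P,c,n,n_end):
    for i in range(n+1,n_end+1):
        c=fit(P,c); d=p0-c; a=np.arctan2(d[1],d[0])-np.radians(10)*i
        u=np.array([np.cos(a),np.sin(a)]); servo_line([*(c+.065*u),.174],vel=.055)
        o=get_obs();f=o["force"];P.append(o["tcp_pos"][:2])
        if i%3==0 or i<12:print(i*10,round(o["time"],1),"c",(c*1e3).round(1),"Fr %.1f Ft %.1f Fz %.1f"%(f[:2]@u,f[:2]@[u[1],-u[0]],f[2]),"z %.4f w %.4f"%(o["tcp_pos"][2],o["width"]))
        if np.linalg.norm(f)>35: print("stop",i,f);break
    np.savez("st.npz",P=P,c=c,n=i)
E
python3 - <<'E'
from turn import *
P=[p0]
dev=[(-.1557,.6792),(.4988,.6602),(1.0689,.6285),(1.5362,.3943)]
for i,d in enumerate(dev,1):
    a=ph-np.radians(10)*i; P.append(c0+.065*np.array([np.cos(a),np.sin(a)])+np.array(d)/1e3)
run(P,c0,4,18)
cv2.imwrite("pics/side3.png",read_camera("side")[:,:,::-1])
a=cv2.imread("pics/side3.png")[0:160,200:420]; cv2.imwrite("pics/s3c.png",cv2.resize(a,None,fx=3,fy=3))
E
```

```text
50 8.2 c [ 547.7 -187.5] Fr -5.0 Ft -0.2 Fz -3.4 z 0.1741 w 0.0255
60 8.5 c [ 547.8 -187.7] Fr -4.1 Ft 1.2 Fz -1.3 z 0.1741 w 0.0255
70 8.9 c [ 547.9 -187.7] Fr -4.9 Ft 1.2 Fz -3.0 z 0.1740 w 0.0252
80 9.3 c [ 547.9 -187.8] Fr -5.7 Ft 0.8 Fz -3.4 z 0.1740 w 0.0254
90 9.6 c [ 547.9 -187.8] Fr -4.6 Ft 1.3 Fz -2.6 z 0.1740 w 0.0256
100 10.0 c [ 547.9 -187.8] Fr -4.8 Ft 0.6 Fz -2.3 z 0.1740 w 0.0255
110 10.3 c [ 547.9 -187.8] Fr -3.8 Ft 1.7 Fz -1.1 z 0.1740 w 0.0255
120 10.7 c [ 547.9 -187.8] Fr -3.3 Ft 1.3 Fz 0.5 z 0.1740 w 0.0255
150 11.8 c [ 547.9 -187.8] Fr -0.5 Ft 0.0 Fz 0.0 z 0.1740 w 0.0255
180 12.8 c [ 547.9 -187.7] Fr 3.6 Ft 1.6 Fz 0.1 z 0.1740 w 0.0254
```

View pics/s3c.png

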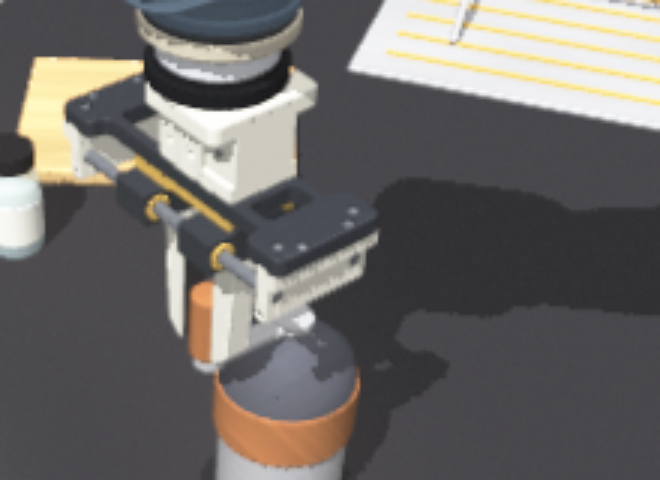

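The crank is half a turn round and the knob is still firmly between the pads, with small forces. I'll finish the two turns.

```bash
python3 - <<'E'
from turn import *
s=np.load("st.npz"); run(list(s["P"]),s["c"],int(s["n"]),72)
print(p0,get_obs()["tcp_pos"])
cv2.imwrite("pics/side4.png",read_camera("side")[:,:,::-1])
a=cv2.imread("pics/side4.png")[0:160,200:420]; cv2.imwrite("pics/s4c.png",cv2.resize(a,None,fx=3,fy=3))
E
```

```text
210 14.0 c [ 547.9 -187.7] Fr 4.0 Ft 1.1 Fz -0.5 z 0.1740 w 0.0256
240 15.0 c [ 547.9 -187.7] Fr 5.3 Ft 1.0 Fz -0.5 z 0.1740 w 0.0254
270 16.1 c [ 547.9 -187.7] Fr 4.6 Ft 0.0 Fz -1.2 z 0.1741 w 0.0253
300 17.2 c [ 547.9 -187.7] Fr 5.7 Ft 0.6 Fz -0.2 z 0.1741 w 0.0254
330 18.3 c [ 547.9 -187.7] Fr 5.3 Ft 2.0 Fz 1.9 z 0.1740 w 0.0253
360 19.3 c [ 547.9 -187.7] Fr 5.3 Ft 0.7 Fz 2.8 z 0.1739 w 0.0254
390 20.4 c [ 548.  -187.7] Fr 1.7 Ft 1.0 Fz 2.5 z 0.1740 w 0.0255
420 21.5 c [ 548.  -187.6] Fr 0.2 Ft 0.0 Fz -0.1 z 0.1740 w 0.0253
450 22.6 c [ 548.  -187.6] Fr -1.6 Ft 0.8 Fz -0.6 z 0.1740 w 0.0256
480 23.6 c [ 548.  -187.7] Fr -1.2 Ft 1.3 Fz -1.1 z 0.1740 w 0.0255
510 24.7 c [ 548.  -187.7] Fr -0.6 Ft 0.9 Fz -0.5 z 0.1740 w 0.0256
540 25.8 c [ 548.  -187.6] Fr -0.6 Ft 0.5 Fz 0.8 z 0.1740 w 0.0254
570 26.9 c [ 548.  -187.6] Fr -0.5 Ft 1.3 Fz 0.5 z 0.1740 w 0.0255
600 27.9 c [ 548.  -187.6] Fr 1.2 Ft 0.8 Fz 1.2 z 0.1740 w 0.0256
630 29.0 c [ 548.1 -187.6] Fr 1.2 Ft 1.3 Fz 0.0 z 0.1740 w 0.0254
660 30.1 c [ 548.1 -187.6] Fr 2.4 Ft 2.2 Fz -0.2 z 0.1740 w 0.0253
690 31.2 c [ 548.1 -187.6] Fr 2.9 Ft 0.9 Fz 0.5 z 0.1740 w 0.0252
720 32.2 c [ 548.1 -187.7] Fr 3.2 Ft 1.3 Fz 1.1 z 0.1740 w 0.0254
[ 0.51127 -0.24132] [ 0.51103509 -0.24103981  0.17397613]
```

View pics/s4c.png

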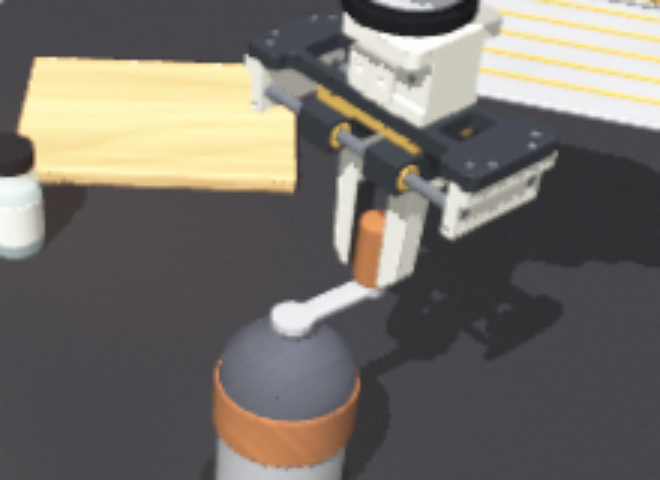

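The knob is back at its start: its top is at (377,215) in the crop, and at (377,217) in the earlier one. I'll release, rise straight up and compare with the first picture.

```bash
python3 - <<'E'
from h import *
move_gripper(.09); p=get_obs()["tcp_pos"]
servo_line([p[0],p[1],.30],vel=.1); sleep(.3)
o=get_obs();print(o["time"],o["width"],o["tcp_pos"],o["force"])
for n,nk in(("side",(325,83)),("top",(424,238))):
    im=read_camera(n); cv2.imwrite(f"pics/{n}5.png",im[:,:,::-1])
    a=cv2.imread(f"pics/{n}0.png")[:,:,::-1].copy()
    for x in(a,im):
        c,s,q=knob(n,x,nk); print(n,c,s,q)
    print("spinner diff",np.abs(a[160:350,85:330].astype(int)-im[160:350,85:330])[..., :].mean())
a=cv2.imread("pics/side5.png")[0:160,200:420]; cv2.imwrite("pics/s5c.png",cv2.resize(a,None,fx=3,fy=3))
E
```

```text
35.125 0.08979862978661514 [ 0.51124361 -0.24126516  0.29982918] [-0.07413315  0.74435044  0.58903223]
side [324.52614379  81.89215686] [318  70  15  25 306] [ 0.51181631 -0.24642118  0.188     ]
side [324.83548387  82.16451613] [318  70  15  26 310] [ 0.511038   -0.24578327  0.188     ]
spinner diff 0.7624346580737558
top [422.55958549 238.06476684] [410 228  26  21 386] [ 0.51279513 -0.24411963  0.188     ]
top [421.08831909 238.26495726] [410 228  24  21 351] [ 0.51235574 -0.24187747  0.188     ]
spinner diff 0.30731113498030793
```

View pics/s5c.png

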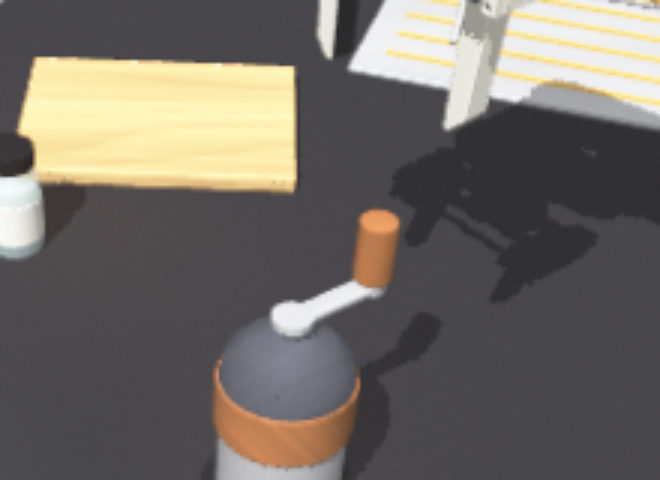

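The hand is clear. In the side view the knob is within about 1 mm of its start position, and the spinner area is unchanged.

```bash
python3 -c "
from rig import *
job_done()"
```

```text
the job is handed in; nothing more can be done
```

I gripped the mill's knob from above, led it two full turns (720°) clockwise as seen from above, then released it, rose clear and handed the job in at about 35 s. The job returned no verdict.

- **Knob position:** The side camera puts the knob about 1 mm from where it began. The top camera shows about 2 mm, but the raised gripper partly covers the knob there, so I trust the side view.
- **Forces and grip:** Force readings during the turns were highest, at about 13 N radial, early in the first turn, before I corrected the estimated centre of the circle. After that they stayed under 6 N, and the grip width held at about 25 mm throughout.
- **Salad spinner:** The before and after pictures show no change around its crank.

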